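Close the terminal cover of a bench control unit

ROBOT

A 6-joint arm with a two-finger parallel gripper is mounted at the origin on the work surface. World frame = base frame: x ahead of the robot, y to its left, z up, the work surface at z = 0. Lengths are in m, angles in degrees, forces in N, time in s.
With the tool pointing down it reaches from about 0.4 to 0.825 m from the base axis. Payload 7 kg.
Tool frame: the origin (TCP) lies at the very end of the fingers, on their centre line; the grasp point (between the pads) lies 19 mm behind it (ctrl.pinch_z is the distance from the TCP to the grasp point, in m); z points along the fingers, x is the direction in which the jaws open and shut, and the axes are right-handed (so a half turn about z gives the same grasp; the last joint's range is limited). The gripper opens to 88 mm and grips with 3 to 60 N. Pads are 19 mm wide; open, the fingers measure 130 mm over their backs; the gripper's body (78 mm by 193 mm) begins 47 mm behind the grasp point.
Start: joints at [93.856, 20.546, 0.682, 0, -70.136, -16.507], TCP at [0.148, 0.659, 0.227] pointing down, gripper open.
Joint ranges: [-176.03, 176.03], [-82.01, 121.73], [-58.28, 71.71], [-173.87, 95.51], [-174.79, -0.11], [-173.66, 173.66]. Speed limits (degrees/s): [136.94, 136.94, 172.46, 180, 180, 180].

INTERFACE

Orientations are given as [roll, pitch, yaw] about the fixed x, y, z axes, in that order (R = Rz(yaw) Ry(pitch) Rx(roll)).
In Python, from plant import ctrl gives the robot as it stands.
- The arm moves only by the tool carry_out, never from a script. Its argument "increments" is a list of rows, each a list of 7 numbers: the turn, a rotation vector about the world's x, y, z in degrees, then the shift along the world's x, y, z in mm, then the closure, from 0 (fully open) to 1 (shut). In form: [[ax, ay, az, dx, dy, dz, grip], ...]. A call has 1 to 20 rows; each row is the pose to reach, as a shift and turn from the pose commanded when the call began; what a row does not reach only later rows make up. A row lasts 1/8 s, in which the tool goes at most 62.5 mm and 10.7 degrees, less where a joint would pass 70% of its speed; a pose out of reach is approached as far as the arm can. A call with a gripper value outside its range is refused whole. The fingers move at their own pace and stop on an object; the grip force is fixed at half the most. Time passes only in rows, so rows that repeat a pose let the fingers close. It gives the time, the measured TCP pose, the force and the opening at its end, in the units of the state.
- ctrl.get_obs(): the state, without advancing time (a new reading comes with each control period).
- ctrl.snapshot(name): name is "side" or "top"; returns a dict with "pixels" (420x560x3 uint8, blue, green, red), "intrinsics" (3x3 intrinsics, pixels), "rvec" (rotation vector, rad) and "tvec" (3), from world to camera coordinates, as OpenCV has them. Camera axes: x right, y down, z forward; pixel columns grow to the right and rows downward; lengths in m; the calibration is good to about 2 mm. A picture is of the moment at which its call begins. There is no depth.
- ctrl.close_job(): hands the job in, once; it reports no verdict.
Trained networks look in a picture, given as the dict that the camera call returned (one of the last four; its "shot" number tells which), for a name from the list of things; names that differ only in an ending like _2 or _b are one class to them, and where a whole thing is asked for, a point or a joint stands for the part that bears it (a point fixed in the world has none). Each returns a list of dicts, best first, with "confidence" (0 to 1); they miss things now and then, are a little off and sometimes report something else, mostly with a low value. They report only what shows in the picture. A call takes as long as a camera call. They do not tell look-alikes from the thing itself.
- ctrl.search_frame(picture, label): "centre" ([x, y, z] in m, in world coordinates, good to about 4 mm: the middle of the surface that is visible of it).
- ctrl.outline_of(picture, label): "pixels" (420x560 bool, what is visible of it).
The state is a dict: "clock": time; "joint_pos": joint angles; "qvel": joint speeds; "tau": joint torques, N m; "tool_pos": TCP position; "orientation": TCP orientation; "force": force on the tool from outside, world axes, zero at the start; "moment": the same for the moment, N m; "opening": finger opening in m.
Only numpy, scipy, OpenCV 4.12 (cv2) and the standard library are available. Lean on these libraries where they do the work, as an engineer would, in place of code of your own. Each camera call takes 0.05 s, during which the arm holds its last target. There are 200 camera calls.

TASK

Put the loose metal cover back on the open control unit: angle its tongue into the groove under the lip at the end away from the spring catch, push it home, then lower the cover flat and press the free end down until the catch has snapped over its edge. Do not force it, do not disturb the other things on the bench, and let go when it is shut.

Things in the scene. Friction and masses are not known exactly. Their poses are not given: they have to be found in the camera images.
- unit: Control unit. Origin: centre of the underside of its base plate (214 x 122 x 4 mm), bolted down. On it an open-topped grey chassis 188 (x) by 106 (y), top 82 up, stands firm on levelling posts in slots: it is set up to 8 mm to either x side and up to 8 mm higher or lower than all places told here, which are nominal and fixed to the base plate. Its true x and height must be felt or seen.
- groove (a point): Nominal mouth of the chassis groove (-x end): mid-width, on its floor, 72.5 mm above unit origin, below the lip's edge at unit x = -77.5. Axes as the unit's. Tongue goes in to -x: 6.5 mm to the back wall (hard stop), 6 high, 94 wide between closed ends. Lip top 9.5 above this point. The floor runs on 23 mm to +x as an open landing ledge.
- seat (a point): Nominal place of the cover's origin when shut: 74 mm above unit origin, at unit x = -2.2, 75.3 to +x of the groove point. The shut cover lies on the two long side walls, axes parallel to the unit's, top level with the lip and with the end block at the +x end (inner face at unit x = +68.5, nominal), with 2.5 mm of play along x. Unless the tongue is home the free edge lands on the end block.
- catch (a joint): Steel spring catch on the end block, travel in m: 0 = out, to 0.008 = pushed back to +x. Nose 24 mm wide stands 5 out over the cover's free edge; flat underside 1 above the shut cover's top, from 3 above it a 60 degree ramp to 12; catch top 16 above it. The free edge pushes it back going down. Spring 2.4 N + 0.3 N/mm: about 4 to 9 N down on the cover near its free edge snaps it.
- cover: Loose aluminium cover, 0.26 to 0.45 kg, right way up on the mat: plate 139 (its x) by 106 (y) by 8 mm. Origin: centre of its underside, z up. Tongue on the -x edge: 86 wide, 3 thick, level with the underside, 11 long, round nose. Black bow handle on top. It enters the groove only tilted, free (+x) end up: go in at 12 to 18 degrees; over 24 jams. No step needs over 12 N.
- tongue (a point): Point on the cover: middle of the tongue's nose at its underside, 80.5 mm from the cover's origin along -x. Axes as the cover's.
- free_edge (a point): Point on the cover: middle of the free edge, top face: 69.5 mm from the cover's origin along +x, 8 up. Axes as the cover's.
- handle (a point): Point on the cover: centre of the handle bar, 36 mm above the cover's origin. Bar along the cover's y, 84 long, 12 x 12 in section, 22 mm gap below it to the plate; posts 10 wide at y = -37 and +37.
- mouse: Black computer mouse, 100 x 56 x 32 mm, bystander. Origin: centre of its underside.
- screwdriver: Screwdriver with black handle, 170 mm long, bystander. Origin: below its middle on the mat.
- parts_tray: Small open blue plastic tray, 85 x 110 x 35 mm, bystander. Origin: centre of its underside.
Not all that is in view belongs to the job. There is more than one size of the cover; the job needs the larger.

How it is judged:
By the outcome, as a careful person would: the job done as asked, in the order asked, and still so for the second after the job is handed in, with the robot touching nothing.
It also fails if it takes over 67 s, if anything falls off the work surface, if the arm or the gripper's body presses on something with over 40 N, if the wrist force passes 120 N, or if a joint passes its speed limit or range.

## Working session

There is one attempt and no reset: what is moved stays moved. The work goes in short steps, Python scripts to look and compute and a tool call to move; the robot and the scene stay as the last step left them, time stands still between calls to the robot, and variables do not carry over. Pictures are saved under pics/ and viewed, about 8 in all and at most 12, crops included, and the job is handed in when it is done.

Besides the shell and the picture viewer there is one more tool, called after "Call:" in YAML: its name, and indented under it one key for each argument. carry_out: Moves the arm, as the interface text tells. Its arguments: {"type":"object","properties":{"increments":{"type":"array"}},"required":["increments"]}

```bash
ls; mkdir -p pics; cat > h.py <<'E'
import numpy as np, cv2
from plant import ctrl
def snap(n,f=None):
    p=ctrl.snapshot(n)
    if f: cv2.imwrite('pics/'+f,p["pixels"])
    return p
def proj(p,X):
    return cv2.projectPoints(np.float64(X).reshape(-1,3),np.float64(p["rvec"]),np.float64(p["tvec"]),np.float64(p["intrinsics"]),None)[0].reshape(-1,2)
def ray(p,uv,z):
    R=cv2.Rodrigues(np.float64(p["rvec"]))[0];t=np.float64(p["tvec"]).ravel()
    c=-R.T@t;d=R.T@np.linalg.inv(p["intrinsics"])@np.array([uv[0],uv[1],1.])
    return c+d*(z-c[2])/d[2]
E
python3 - <<'E'
from h import *
o=ctrl.get_obs();print(o)
a=snap("side","s0.png");b=snap("top","t0.png")
for p,n in((a,"side"),(b,"top")):
    R=cv2.Rodrigues(np.float64(p["rvec"]))[0];print(n,-R.T@np.float64(p["tvec"]).ravel(),R[2],p["intrinsics"][0])
    for l in("unit","cover","handle","catch","groove","tongue","free_edge","mouse","parts_tray","screwdriver"):
        try: print(n,l,[(np.round(d["centre"],3),round(d["confidence"],2),np.round(proj(p,d["centre"])[0])) for d in ctrl.search_frame(p,l)])
        except Exception as e: print(l,e)
cv2.imwrite('pics/both.png',cv2.resize(np.vstack([a["pixels"],b["pixels"]]),None,fx=.7,fy=.7))
E
```

```text
pics
{'clock': 0.0, 'joint_pos': array([ 9.38553311e+01,  2.05907084e+01,  6.34341916e-01, -1.94302746e-02,
       -7.01372776e+01, -1.65062490e+01]), 'qvel': array([-0.03773056,  0.00864012,  0.00909622, -0.06499909, -0.03642501,
        0.1338509 ]), 'tau': array([ 5.78264280e-04, -5.82713163e+01,  2.93064398e+01,  6.99761868e+00,
        7.04852573e-03, -1.61838111e-04]), 'tool_pos': array([0.14776327, 0.65812323, 0.22563739]), 'orientation': array([-1.79990904e+02, -9.49749549e-02, -1.02657542e+02]), 'force': array([0.5213077 , 0.17941895, 0.31800548]), 'moment': array([-0.027685  ,  0.02285994, -0.01489771]), 'opening': 0.08785292888042581}
side [ 0.26936134 -0.67781688  0.99612288] [ 0.25974545  0.63797774 -0.72492531] [539.66676293   0.         286.32257389]
side unit [(array([ 0.585, -0.23 ,  0.054]), 0.94, array([346., 351.]))]
side cover [(array([0.396, 0.342, 0.004]), 0.69, array([184., 197.])), (array([0.528, 0.193, 0.011]), 0.55, array([250., 222.])), (array([0.57 , 0.47 , 0.013]), 0.46, array([234., 150.]))]
side handle [(array([0.399, 0.338, 0.011]), 0.88, array([185.,
[... 1275 characters left out ...]
.]))]
top catch [(array([ 0.66 , -0.233,  0.099]), 0.55, array([430., 175.]))]
top groove [(array([ 0.587, -0.219,  0.053]), 0.86, array([418., 210.]))]
top tongue [(array([0.396, 0.343, 0.01 ]), 0.8, array([178., 288.])), (array([0.523, 0.202, 0.013]), 0.73, array([239., 235.])), (array([ 0.586, -0.216,  0.052]), 0.69, array([416., 210.]))]
top free_edge [(array([0.396, 0.34 , 0.008]), 0.74, array([179., 288.])), (array([0.529, 0.206, 0.01 ]), 0.59, array([238., 233.]))]
top mouse [(array([0.494, 0.006, 0.03 ]), 0.95, array([321., 249.]))]
top parts_tray [(array([0.575, 0.473, 0.007]), 0.64, array([129., 212.]))]
top screwdriver [(array([ 0.792, -0.001,  0.022]), 0.74, array([323., 130.]))]
```

View pics/t0.png

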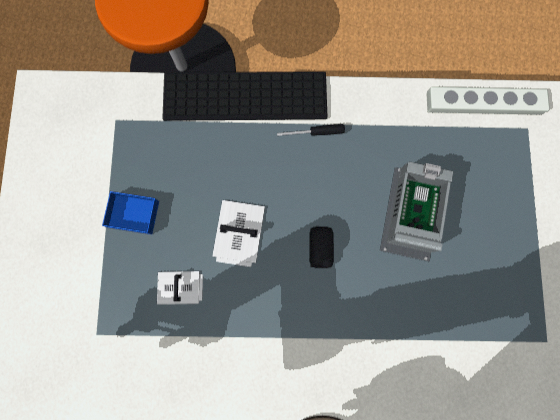

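View pics/s0.png

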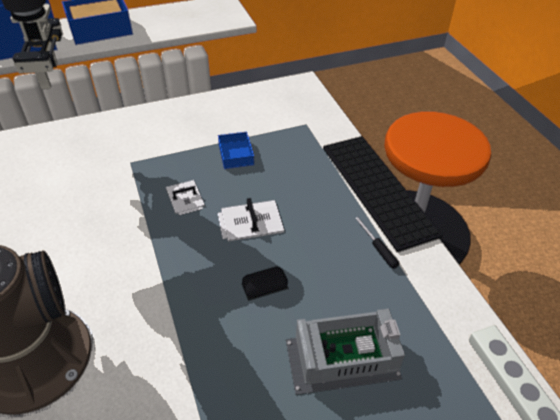

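The top view shows two cover candidates: the large one at (238,232) and the small one at (180,287). The tray at (131,212) is only a bystander. I choose the large one. The unit is at (418,210), with its catch at (432,170). In the side view the large cover is at (250,220) and the unit at (346,350). Next is a close crop.

```bash
python3 - <<'E'
from h import *
a=cv2.imread('pics/s0.png');b=cv2.imread('pics/t0.png')
def c(im,x,y,w,h): return cv2.resize(im[y:y+h,x:x+w],(400,300),interpolation=cv2.INTER_CUBIC)
cv2.imwrite('pics/c0.png',np.vstack([np.hstack([c(b,192,193,96,72),c(b,352,155,132,99+12)[:300]]),np.hstack([c(a,206,190,92,69),c(a,280,302,132,99)])]))
p=snap("top")
for l in("cover","unit"):
    for r in ctrl.outline_of(p,l)[:2]:
        m=r["pixels"].astype(np.uint8);k=cv2.findContours(m,0,2)[0];k=max(k,key=cv2.contourArea)
        print(l,r["confidence"],m.sum(),cv2.minAreaRect(k))
        np.save(f'pics/m_{l}_{int(cv2.minAreaRect(k)[0][0])}.npy',m)
E
```

```text
cover 0.97 1491 ((178.97964477539062, 286.9293212890625), (32.97896957397461, 46.93436050415039), 87.95458984375)
cover 0.79 2665 ((237.93618774414062, 232.78907775878906), (44.57828140258789, 61.89707565307617), 9.727579116821289)
unit 0.64 5329 ((416.8500061035156, 209.55001831054688), (59.919368743896484, 95.95411682128906), 10.37584400177002)
```

View pics/c0.png

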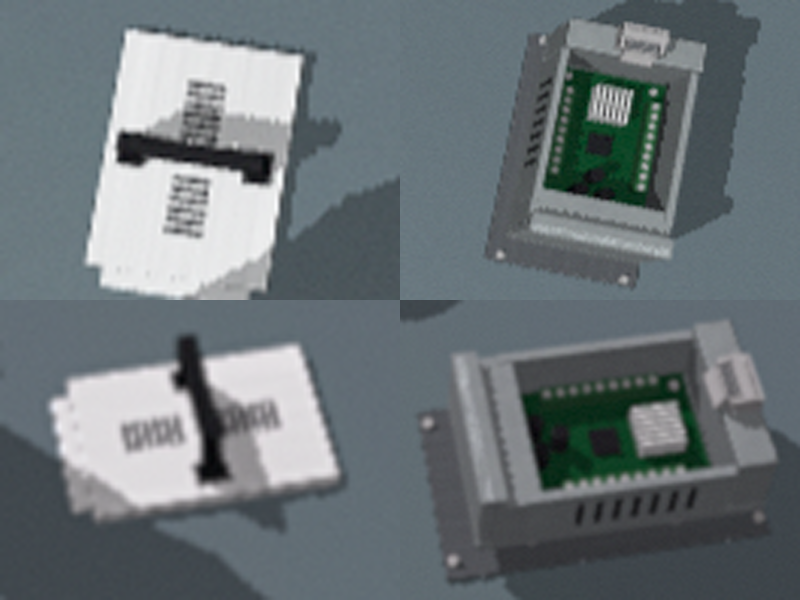

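The close crop confirms the choice: the white plate has its tongue at the near end, (216,261) in the top view, and the handle bar is across it. The unit's lip is at its near end and the catch at the far end. Now I fit poses to the corners read from the crops.

```bash
cat > fit.py <<'E'
from h import *
from scipy.optimize import least_squares
T=snap("top","t1.png");S=snap("side","s1.png")
def tf(q,P,z=0):
    c,s=np.cos(q[2]),np.sin(q[2]);P=np.float64(P)
    return np.c_[q[0]+c*P[:,0]-s*P[:,1],q[1]+s*P[:,0]+c*P[:,1],P[:,2]+z]
# cover
ct=[([.0695,.053,.008],(222,199.7)),([.0695,-.053,.008],(264.5,205.5)),([-.0695,.053,.006],(213.1,255.9)),([-.0805,.043,.002],(216,261.4)),([-.0805,-.043,.002],(256.3,263.8))]
cs=[([.0695,.053,.008],(275,200.3)),([.0695,-.053,.004],(284.7,231.4)),([-.0695,.053,.008],(221,207.9)),([-.0805,.043,.003],(218,213)),([-.0805,-.043,.001],(223.2,238.8))]
def rc(q): return np.r_[(proj(T,tf(q,[a for a,_ in ct]))-[b for _,b in ct]).ravel(),(proj(S,tf(q,[a for a,_ in cs]))-[b for _,b in cs]).ravel()]
r=least_squares(rc,[.53,.205,-.17],loss='soft_l1');print('cover',r.x[:2],np.degrees(r.x[2]),np.round(r.fun,1))
# unit
bt=[([-.107,.061,.004],(381,250.5)),([-.107,-.061,.004],(429.9,261.5)),([.107,.061,.004],(394.9,167.2))]
bs=[([-.107,.061,.004],(285.9,338.3)),([-.107,-.061,.004],(296.5,395.1)),([.107,-.061,.004],(403.8,381.2))]
ht=[([.094,.053,.082],(407.4,162.4)),([.094,-.053,.082],(453,170.5))]
hs=[([-.094,.053,.082],(298.2,320.2)),([-.0775,.053,.082],(303.8,319.2)),([-.094,-.053,.082],(307.1,369.7)),([-.0775,-.053,.082],(315.6,368)),([.094,.053,.082],(389.9,308.6)),([.0685,.053,.082],(377.4,311.9)),([.094,-.053,.082],(403.8,354.8)),([.0685,-.053,.082],(390.6,357.4))]
def ru(q):
    f=lambda p,L,o:(proj(p,tf(q[:3],np.float64([a for a,_ in L])+o))-[b for _,b in L]).ravel()
    o=np.array([q[3],0,q[4]])
    return np.r_[f(T,bt,0),f(S,bs,0),f(T,ht,o),f(S,hs,o)]
u=least_squares(ru,[.58,-.22,-.17,0,0],loss='soft_l1');print('unit',u.x[:2],np.degrees(u.x[2]),u.x[3:],np.round(u.fun,1))
def draw(p,im,q,P,z,f,x0,y0,col):
    pts=(proj(p,tf(q,P,z))-[x0-.5,y0-.5])*f
    cv2.polylines(im,[np.int32(pts*8)],True,col,1,cv2.LINE_AA,3)
def box(x0,x1,y,z,dx=0,dz=0): return [[x0+dx,y,z+dz],[x1+dx,y,z+dz],[x1+dx,-y,z+dz],[x0+dx,-y,z+dz]]
out=[]
for p,(x0,y0,w,h) in((T,(375,152,92,115)),(S,(275,296,138,105))):
    f=400/w if p is T else 5.2
    f=5.0
    im=cv2.resize(p["pixels"][y0:y0+h,x0:x0+w],None,fx=f,fy=f,interpolation=cv2.INTER_CUBIC)
    draw(p,im,u.x,box(-.107,.107,.061,.004),0,f,x0,y0,(0,255,255))
    d=u.x[3:]
    draw(p,im,u.x,box(-.094,-.0775,.053,.082,*d),0,f,x0,y0,(0,0,255))
    draw(p,im,u.x,box(.0685,.094,.053,.082,*d),0,f,x0,y0,(0,0,255))
    draw(p,im,u.x,box(-.0775,-.0545,.047,.0725,*d),0,f,x0,y0,(255,255,0))
    out.append(im)
H=max(i.shape[0] for i in out)
o=np.hstack([cv2.copyMakeBorder(i,0,H-i.shape[0],0,0,0) for i in out])
print(o.shape);cv2.imwrite('pics/ov.png',cv2.resize(o,(min(800,o.shape[1]),int(o.shape[0]*min(800,o.shape[1])/o.shape[1])),interpolation=cv2.INTER_AREA))
E
python3 fit.py
```

```text
cover [0.53688048 0.203337  ] -6.773161709171603 [-0.2 -0.5 -0.1 -0.5 -0.3 -0.4  0.4 -0.8 -4.7  1.7 -0.4  0.2 -0.3 -0.
  0.3  1.2 -0.3  0.9  0.2  0.7]
unit [ 0.58834627 -0.22161318] -11.586239083427477 [0.00526933 0.00366293] [-1.3 -1.  -0.7 -1.  -0.2 -0.8 -0.1  1.4 -0.6  0.2 -1.2 -1.6  0.8 -1.7
  0.5  0.  -1.7  0.2  0.9  0.2 -0.6  0.1 -0.2  0.6 -1.2 -0.  -0.9 -1.8
  1.3  1.1  1.4  0.4]
(575, 1150, 3)
```

View pics/ov.png

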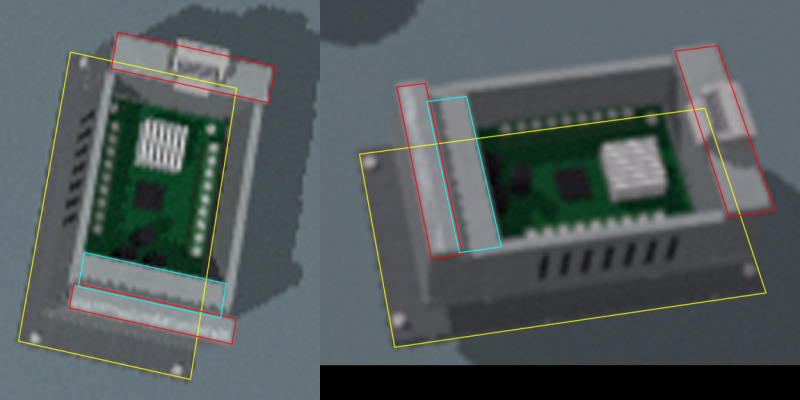

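The wireframe fits both views. The lip and ledge at the left and the end block at the right lie within about 1–2 px of the drawn edges. The chassis sits about +5 mm in x and +4 mm in z from nominal. Now I reach above the handle.

Call:
carry_out:
  increments:
    - [0, 0, -10, 35, -41, 0, 0]
    - [0, 0, -20, 80, -93, 0, 0]
    - [0, 0, -30, 120, -140, 0, 0]
    - [0, 0, -40, 160, -187, 0, 0]
    - [0, 0, -50, 200, -234, 0, 0]
    - [0, 0, -60, 240, -281, -20, 0]
    - [0, 0, -70, 280, -328, -40, 0]
    - [0, 0, -80, 320, -375, -70, 0]
    - [0, 0, -84, 360, -422, -100, 0]
    - [0, 0, -84, 389, -456, -127, 0]
    - [0, 0, -84, 389, -456, -127, 0]
    - [0, 0, -84, 389, -456, -127, 0]

```text
clock: 2.85
tool_pos: [0.5371, 0.202, 0.0993]
orientation: [-180.0, -0.0, 173.3]
force: [0.5, -0.4, 0.7]
opening: 0.0877
```

```bash
python3 - <<'E'
from h import *
a=snap("side");b=snap("top")
o=ctrl.get_obs();print(o["clock"],o["tool_pos"],o["orientation"],o["force"],o["joint_pos"])
c=lambda im,x,y,w,h:cv2.resize(im[y:y+h,x:x+w],(400,300),interpolation=cv2.INTER_CUBIC)
cv2.imwrite('pics/c1.png',np.hstack([c(b["pixels"],170,170,160,120),c(a["pixels"],170,140,160,120)]))
E
```

```text
2.95 [0.5369243  0.20359806 0.10040526] [1.79948787e+02 5.78388918e-02 1.73393720e+02] [ 0.51015272 -0.52680216  0.21517387] [ 4.02839413e+01  1.76157117e+01 -2.17054582e+01  9.35108858e-03
 -5.06019156e+01 -4.68961255e+01]
```

View pics/c1.png

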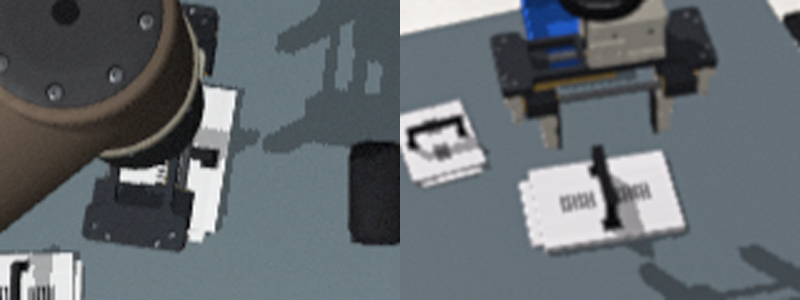

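The side view shows the open jaws straddling the bar (crop 600,185), with the plate clear below. Descend and grip.

Call:
carry_out:
  increments:
    - [0, 0, 0, 0, 0, -30, 0]
    - [0, 0, 0, 0, 0, -60, 0]
    - [0, 0, 0, 0, 0, -75, 0]
    - [0, 0, 0, 0, 0, -81, 0]
    - [0, 0, 0, 0, 0, -81, 0]
    - [0, 0, 0, 0, 0, -81, 0.5]
    - [0, 0, 0, 0, 0, -81, 1]
    - [0, 0, 0, 0, 0, -81, 1]
    - [0, 0, 0, 0, 0, -81, 1]
    - [0, 0, 0, 0, 0, -81, 1]
    - [0, 0, 0, 0, 0, -81, 1]
    - [0, 0, 0, 0, 0, -81, 1]
    - [0, 0, 0, 0, 0, -81, 1]

```text
clock: 4.58
tool_pos: [0.5365, 0.2025, 0.0185]
orientation: [-180.0, -0.0, 173.3]
force: [-2.7, 0.5, 2.1]
opening: 0.0131
```

Call:
carry_out:
  increments:
    - [0, 0, 0, 0, 0, 10, 1]
    - [0, 0, 0, 0, 0, 40, 1]
    - [0, 0, 0, 0, 0, 90, 1]
    - [0, 0, 0, 0, 0, 140, 1]
    - [0, 0, -2, 10, -40, 181, 1]
    - [0, 0, -5, 20, -90, 181, 1]
    - [0, 0, -5, 20, -90, 181, 1]
    - [0, 0, -5, 20, -90, 181, 1]
    - [0, 0, -5, 20, -90, 181, 1]

```text
clock: 5.7
tool_pos: [0.5566, 0.1133, 0.1994]
orientation: [-180.0, -0.0, 168.4]
force: [-0.2, 0.6, -3.3]
opening: 0.012
```

```bash
cat > plan.py <<'E'
import numpy as np
from scipy.spatial.transform import Rotation as Ro
U=np.array([.58835,-.2216,0]);DX,DZ=.0053,.0037;YU=-11.6
GH=.0188  # TCP height above cover underside in grasp
def pose(tx,tz,tilt,y=0,dx=DX,dz=DZ,tb=(0.,0.)):
    "tongue nose at unit-groove coords (tx,y,tz) rel. to groove mouth; free end up by tilt deg -> tcp, Rtool"
    Rz=Ro.from_euler('z',YU,degrees=True);Rc=Rz*Ro.from_euler('y',-tilt,degrees=True)
    t=U+Rz.apply([-.0775+dx+tx,y,.0725+dz+tz])
    tcp=t+Rc.apply([.0805+tb[0],tb[1],GH])
    return tcp,Rc*Ro.from_euler('zx',[180,0],degrees=True)*Ro.from_euler('x',180,degrees=True)
def delta(cmd_p,cmd_yaw,cmd_tilt,tgt):
    R0=Ro.from_euler('z',cmd_yaw,degrees=True)*Ro.from_euler('y',-cmd_tilt,degrees=True)*Ro.from_euler('z',180,degrees=True)*Ro.from_euler('x',180,degrees=True)
    return np.round((tgt[1]*R0.inv()).as_rotvec(degrees=True),2),np.round((tgt[0]-cmd_p)*1000,1)
E
python3 - <<'E'
from h import *
from plan import *
a=snap("side");b=snap("top")
o=ctrl.get_obs();print(o["clock"],o["tool_pos"],o["orientation"],o["force"],o["moment"],o["opening"],o["joint_pos"])
c=lambda im,x,y,w,h:cv2.resize(im[y:y+h,x:x+w],(400,300),interpolation=cv2.INTER_CUBIC)
cv2.imwrite('pics/c2.png',np.hstack([c(b["pixels"],200,150,160,120),c(a["pixels"],180,150,160,120)]))
cmd=np.array([.557,.113,.200])
for tx,tz,ti in((.014,.06,0),(.014,.06,15),(.012,.012,15),(.012,0,15),(-.0065,0,15)):
    t=pose(tx,tz,ti);print(tx,tz,ti,t[0],t[1].as_euler('xyz',degrees=True),delta(cmd,-11.65,0,t))
E
```

```text
5.8 [0.55664274 0.11336897 0.1993134 ] [-1.79983498e+02 -2.29932942e-02  1.68423330e+02] [-0.83569106  0.8924291  -2.17891201] [ 0.08253577 -0.0900594   0.01540598] 0.011508678241369032 [ 3.12420548e+01  1.16891333e+01 -1.53229943e+01 -3.95465434e-03
 -6.30159540e+01 -4.28169265e+01]
0.014 0.06 0 [ 0.61019453 -0.22608404  0.155     ] [180.    0.  168.4] (array([0.  , 0.  , 0.05]), array([  53.2, -339.1,  -45. ]))
0.014 0.06 15 [ 0.60274117 -0.22455408  0.17519434] [180.   15.  168.4] (array([ -3.02, -14.69,   0.05]), array([  45.7, -337.6,  -24.8]))
0.012 0.012 15 [ 0.60078202 -0.22415193  0.12719434] [180.   15.  168.4] (array([ -3.02, -14.69,   0.05]), array([  43.8, -337.2,  -72.8]))
0.012 0 15 [ 0.60078202 -0.22415193  0.11519434] [180.   15.  168.4] (array([ -3.02, -14.69,   0.05]), array([  43.8, -337.2,  -84.8]))
-0.0065 0 15 [ 0.58265987 -0.22043198  0.11519434] [180.   15.  168.4] (array([ -3.02, -14.69,   0.05]), array([  25.7, -333.4,  -84.8]))
```

View pics/c2.png

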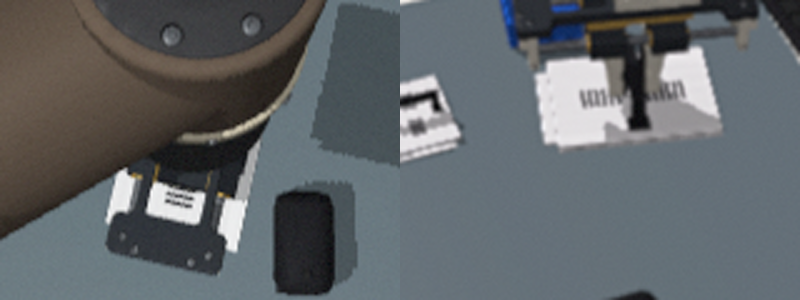

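The cover is held at the bar and hangs level. I move over the unit, tilted 15°, tongue about 40 mm above the ledge.

Call:
carry_out:
  increments:
    - [0, 0, 0, 6, -50, 0, 1]
    - [0, 0, 0, 14, -105, 0, 1]
    - [-0.5, -2.5, 0, 22, -160, 0, 1]
    - [-1, -5, 0, 30, -215, 0, 1]
    - [-2, -9.8, 0, 38, -270, 0, 1]
    - [-3, -14.7, 0, 45, -320, -10, 1]
    - [-3, -14.7, 0, 45, -337, -30, 1]
    - [-3, -14.7, 0, 45, -337, -45, 1]
    - [-3, -14.7, 0, 45, -337, -45, 1]
    - [-3, -14.7, 0, 45, -337, -45, 1]
    - [-3, -14.7, 0, 45, -337, -45, 1]

```text
clock: 7.18
tool_pos: [0.6026, -0.2237, 0.1555]
orientation: [180.0, 15.1, 168.4]
force: [-0.5, -0.3, -3.1]
opening: 0.0116
```

```bash
python3 - <<'E'
from h import *
from plan import *
a=snap("side","s3.png");b=snap("top","t3.png")
o=ctrl.get_obs();print(o["clock"],o["tool_pos"],o["orientation"],o["force"],o["moment"],o["opening"])
# overlay the cover predicted from the commanded pose
tcp=np.array([.602,-.224,.155]);Rc=Ro.from_euler('z',-11.65,degrees=True)*Ro.from_euler('y',-15,degrees=True)
P=np.array([[.0695,.053,.008],[-.0695,.053,.008],[-.0695,.043,.003],[-.0805,.043,.003],[-.0805,-.043,.003],[-.0695,-.043,.003],[-.0695,-.053,.008],[.0695,-.053,.008]])
Q=tcp+Rc.apply(P-[0,0,GH])
ims=[]
for p,x0,y0,w,h in((b,360,140,120,120),(a,270,260,160,150)):
    f=4 if p is b else 3.2*0.9375*1.333/1.0
    f=4 if p is b else 3.2
    im=cv2.resize(p["pixels"][y0:y0+h,x0:x0+w],(int(w*f*(1 if p is b else 1)),480 if 1 else 0),interpolation=cv2.INTER_CUBIC)
    im=cv2.resize(p["pixels"][y0:y0+h,x0:x0+w],None,fx=f,fy=f,interpolation=cv2.INTER_CUBIC)
    pts=(proj(p,Q)-[x0-.5,y0-.5])*f
    o2=im.copy();cv2.polylines(o2,[np.int32(pts*8)],True,(0,0,255),1,cv2.LINE_AA,3)
    ims.append(o2 if p is a else im[:480]); 
    if p is a: a_im=o2
cv2.imwrite('pics/c3.png',np.hstack([ims[0][:480,:288],ims[1]]) if 0 else cv2.resize(a["pixels"][260:410,260:440],(0,0),fx=4.4,fy=4,interpolation=cv2.INTER_CUBIC)) if 0 else cv2.imwrite('pics/c3.png',np.hstack([ims[0][:480,-288:],ims[1]]))
E
```

```text
7.275 [ 0.60238477 -0.22390635  0.15532593] [179.96043075  15.06914888 168.39228741] [-0.66184306 -0.2367542  -3.26357355] [0.27396564 1.0452352  0.01677931] 0.012178199254258228
```

View pics/c3.png

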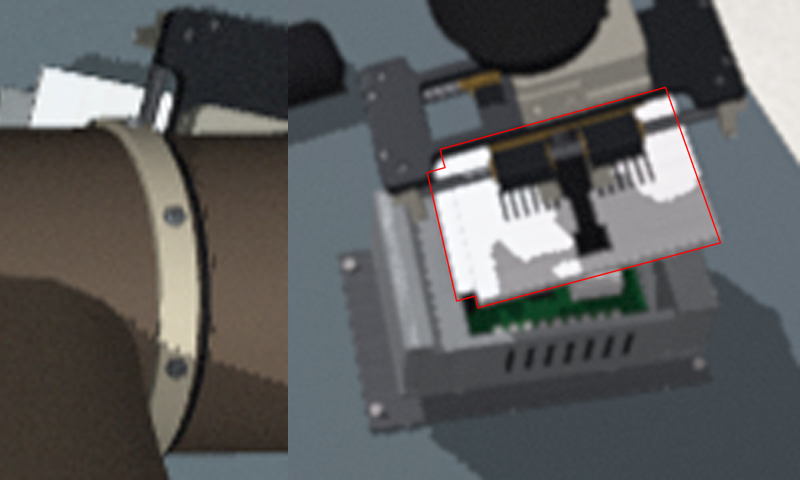

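The commanded-pose outline overlays the held cover to within 1 px, so the grasp is as modelled. In this crop the tongue is at (450,235), above the ledge. I descend and feel for the ledge.

Call:
carry_out:
  increments:
    - [0, 0, 0, 0, 0, -15, 1]
    - [0, 0, 0, 0, 0, -28, 1]
    - [0, 0, 0, 0, 0, -34, 1]
    - [0, 0, 0, 0, 0, -35, 1]
    - [0, 0, 0, 0, 0, -36, 1]
    - [0, 0, 0, 0, 0, -36, 1]

```text
clock: 8.02
tool_pos: [0.6021, -0.2245, 0.1189]
orientation: [180.0, 15.0, 168.3]
force: [-0.6, -0.5, -2.3]
opening: 0.0119
```

Call:
carry_out:
  increments:
    - [0, 0, 0, 0, 0, -0.5, 1]
    - [0, 0, 0, 0, 0, -1, 1]
    - [0, 0, 0, 0, 0, -1.5, 1]
    - [0, 0, 0, 0, 0, -1.5, 1]

```text
clock: 8.52
tool_pos: [0.6018, -0.2244, 0.117]
orientation: [180.0, 15.0, 168.3]
force: [0.3, -0.5, -3.2]
opening: 0.0118
```

Call:
carry_out:
  increments:
    - [0, 0, 0, 0, 0, -0.5, 1]
    - [0, 0, 0, 0, 0, -1, 1]
    - [0, 0, 0, 0, 0, -1, 1]

```text
clock: 8.9
tool_pos: [0.6018, -0.2244, 0.116]
orientation: [180.0, 15.0, 168.3]
force: [0.5, -0.5, -1.6]
opening: 0.0117
```

Call:
carry_out:
  increments:
    - [0, 0, 0, 0, 0, -0.5, 1]
    - [0, 0, 0, 0, 0, -1, 1]
    - [0, 0, 0, 0, 0, -1, 1]

```text
clock: 9.28
tool_pos: [0.6018, -0.2244, 0.115]
orientation: [180.0, 15.0, 168.3]
force: [0.3, -0.1, -2.4]
opening: 0.0119
```

Call:
carry_out:
  increments:
    - [0, 0, 0, 0, 0, -0.4, 1]
    - [0, 0, 0, 0, 0, -0.8, 1]
    - [0, 0, 0, 0, 0, -0.8, 1]

```text
clock: 9.65
tool_pos: [0.6018, -0.2244, 0.1142]
orientation: [180.0, 15.0, 168.3]
force: [-0.8, -0.3, -2.9]
opening: 0.0115
```

Call:
carry_out:
  increments:
    - [0, 0, 0, 0, 0, -0.4, 1]
    - [0, 0, 0, 0, 0, -0.8, 1]
    - [0, 0, 0, 0, 0, -0.8, 1]

```text
clock: 10.02
tool_pos: [0.6018, -0.2244, 0.1134]
orientation: [180.0, 15.0, 168.3]
force: [0.0, 0.4, -2.1]
opening: 0.0119
```

Call:
carry_out:
  increments:
    - [0, 0, 0, 0, 0, -0.4, 1]
    - [0, 0, 0, 0, 0, -0.8, 1]
    - [0, 0, 0, 0, 0, -0.8, 1]

```text
clock: 10.4
tool_pos: [0.6021, -0.2244, 0.1129]
orientation: [180.0, 15.0, 168.3]
force: [0.6, -0.6, -1.3]
opening: 0.0119
```

Call:
carry_out:
  increments:
    - [0, 0, 0, 0, 0, -0.4, 1]
    - [0, 0, 0, 0, 0, -0.8, 1]
    - [0, 0, 0, 0, 0, -0.8, 1]

```text
clock: 10.78
tool_pos: [0.6024, -0.2245, 0.1123]
orientation: [180.0, 15.1, 168.4]
force: [1.4, -0.2, 0.8]
opening: 0.0115
```

Ledge contact came at about z 0.113, 2 mm below the prediction. I back off 1.5 mm and slide the tongue into the groove along unit −x.

Call:
carry_out:
  increments:
    - [0, 0, 0, 0, 0, 1, 1]
    - [0, 0, 0, -2, 0.4, 1.5, 1]
    - [0, 0, 0, -4.9, 1, 1.5, 1]
    - [0, 0, 0, -7.8, 1.6, 1.5, 1]
    - [0, 0, 0, -9.8, 2, 1.5, 1]
    - [0, 0, 0, -11.8, 2.4, 1.5, 1]
    - [0, 0, 0, -11.8, 2.4, 1.5, 1]

```text
clock: 11.65
tool_pos: [0.5897, -0.222, 0.1132]
orientation: [180.0, 15.0, 168.3]
force: [-0.9, 0.3, -1.2]
opening: 0.0116
```

Call:
carry_out:
  increments:
    - [0, 0, 0, -1, 0.2, 0, 1]
    - [0, 0, 0, -2, 0.4, 0, 1]
    - [0, 0, 0, -2.9, 0.6, 0, 1]
    - [0, 0, 0, -2.9, 0.6, 0, 1]

```text
clock: 12.15
tool_pos: [0.5871, -0.2214, 0.1133]
orientation: [180.0, 15.0, 168.3]
force: [-0.1, 0.2, -1.9]
opening: 0.0117
```

Call:
carry_out:
  increments:
    - [0, 0, 0, -1, 0.2, 0, 1]
    - [0, 0, 0, -2, 0.4, 0, 1]
    - [0, 0, 0, -2, 0.4, 0, 1]

```text
clock: 12.52
tool_pos: [0.5851, -0.221, 0.1134]
orientation: [180.0, 15.0, 168.3]
force: [-0.2, -0.3, -1.7]
opening: 0.0113
```

Call:
carry_out:
  increments:
    - [0, 0, 0, -1, 0.2, 0, 1]
    - [0, 0, 0, -2, 0.4, 0, 1]
    - [0, 0, 0, -2, 0.4, 0, 1]

```text
clock: 12.9
tool_pos: [0.5831, -0.2206, 0.1134]
orientation: [180.0, 15.0, 168.3]
force: [0.0, -0.0, -3.1]
opening: 0.0119
```

Call:
carry_out:
  increments:
    - [0, 0, 0, -0.5, 0.1, 0, 1]
    - [0, 0, 0, -1, 0.2, 0, 1]
    - [0, 0, 0, -1, 0.2, 0, 1]

```text
clock: 13.28
tool_pos: [0.5822, -0.2204, 0.1134]
orientation: [180.0, 15.0, 168.3]
force: [0.7, 0.7, -2.3]
opening: 0.0118
```

Call:
carry_out:
  increments:
    - [0, 0, 0, -0.5, 0.1, 0, 1]
    - [0, 0, 0, -1, 0.2, 0, 1]
    - [0, 0, 0, -1, 0.2, 0, 1]

```text
clock: 13.65
tool_pos: [0.5817, -0.2202, 0.1137]
orientation: [180.0, 15.1, 168.4]
force: [2.2, -1.1, -2.4]
opening: 0.0114
```

Call:
carry_out:
  increments:
    - [0, 0, 0, -0.3, 0.1, 0, 1]
    - [0, 0, 0, -0.7, 0.15, 0, 1]
    - [0, 0, 0, -0.7, 0.15, 0, 1]

```text
clock: 14.02
tool_pos: [0.5814, -0.2201, 0.1139]
orientation: [180.0, 15.1, 168.4]
force: [3.2, -0.6, -1.1]
opening: 0.012
```

```bash
python3 - <<'E'
from h import *
from plan import *
a=snap("side","s4.png")
o=ctrl.get_obs();print(o["clock"],o["tool_pos"],o["orientation"],o["force"],o["moment"])
cv2.imwrite('pics/c4.png',cv2.resize(a["pixels"][290:400,270:420],None,fx=5,fy=5,interpolation=cv2.INTER_CUBIC))
E
```

```text
14.075 [ 0.58133074 -0.22009401  0.1139551 ] [179.96374358  15.10222553 168.365072  ] [ 5.39418131 -1.9803013  -0.55860219] [-0.21966207 -1.02048337 -0.01211578]
```

View pics/c4.png

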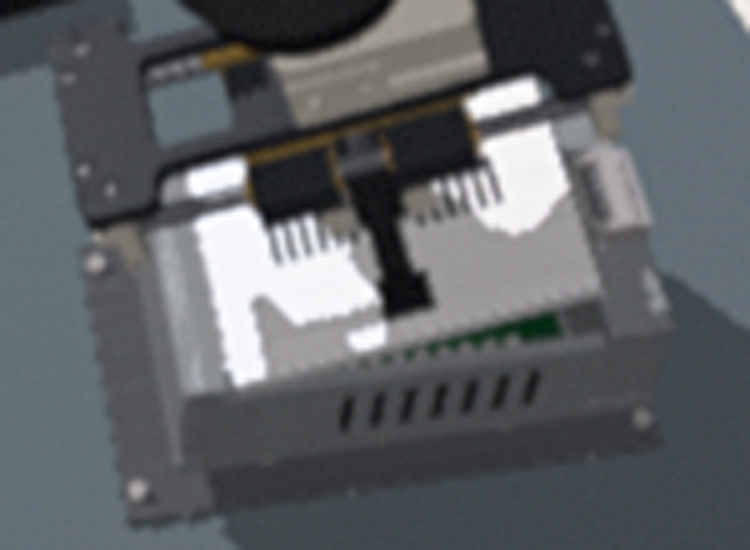

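The crop shows the lip overlapping the tongue at (200,300), the free end up at (590,200), and the catch clear. The stop was felt at the expected depth, so this is the true back wall and not the lip edge. Next I lower about the nose with 0.5–1 mm of relief.

```bash
python3 - <<'E'
from plan import *
import numpy as np
Rz=Ro.from_euler('z',-11.6,degrees=True)
off=lambda th:(Rz*Ro.from_euler('y',-th,degrees=True)).apply([.0805,0,GH])
p0=np.array([.5813,-.2201,.1139]) # measured, nose about .7 above floor, on back wall
n=p0-off(15.1)
print('nose',n,'unit frame',Rz.inv().apply(n-U)*1e3)
for th,back,up in((15,.7,0.2),(13,.7,.3),(11,.7,.4),(9,.7,.5),(7,.7,.6),(6,.7,.6),(5,.7,.7),(4,.7,.7),(3,.7,.7),(2,.7,.7)):
    q=n+Rz.apply([back*1e-3,0,up*1e-3])+off(th)
    r=(Rz.apply([0,1,0]))*(15.1-th)
    print(th,np.round(r,2),np.round((q-p0)*1e3,1))
E
```

```text
nose [ 0.50996433 -0.20545689  0.0747785 ] unit frame [-8.00306844e+01  5.17635303e-02  7.47785016e+01]
15 [0.02 0.1  0.  ] [ 0.8 -0.2  0.1]
13 [0.42 2.06 0.  ] [ 2.  -0.4 -2.4]
11 [0.82 4.02 0.  ] [ 3.2 -0.7 -4.9]
9 [1.23 5.98 0.  ] [ 4.4 -0.9 -7.5]
7 [1.63 7.93 0.  ] [  5.4  -1.1 -10.1]
6 [1.83 8.91 0.  ] [  5.8  -1.2 -11.4]
5 [2.03 9.89 0.  ] [  6.3  -1.3 -12.7]
4 [ 2.23 10.87  0.  ] [  6.7  -1.4 -14.1]
3 [ 2.43 11.85  0.  ] [  7.1  -1.5 -15.4]
2 [ 2.63 12.83  0.  ] [  7.5  -1.5 -16.8]
```

Call:
carry_out:
  increments:
    - [0, 0, 0, 1, -0.2, 0.2, 1]
    - [0.4, 2.1, 0, 2.2, -0.5, -2.3, 1]
    - [0.8, 4, 0, 3.4, -0.8, -4.8, 1]
    - [1.2, 6, 0, 4.6, -1, -7.4, 1]
    - [1.6, 7.9, 0, 5.6, -1.2, -10, 1]
    - [1.8, 8.9, 0, 6, -1.3, -11.3, 1]
    - [1.8, 8.9, 0, 6, -1.3, -11.3, 1]

```text
clock: 14.95
tool_pos: [0.5864, -0.2213, 0.1016]
orientation: [-180.0, 5.9, 168.3]
force: [4.1, -0.1, -1.5]
opening: 0.0116
```

Call:
carry_out:
  increments:
    - [0, 0, 0, 0.5, -0.1, 0, 1]
    - [0, 0, 0, 0.8, -0.2, 0, 1]
    - [0.2, 1, 0, 1.3, -0.3, -1.3, 1]
    - [0.2, 1, 0, 1.3, -0.3, -1.3, 1]

```text
clock: 15.45
tool_pos: [0.5871, -0.2218, 0.1008]
orientation: [-180.0, 4.8, 168.3]
force: [-3.4, 1.6, 3.2]
opening: 0.0117
```

Call:
carry_out:
  increments:
    - [0.1, 0.5, 0, 0.2, 0, -0.7, 1]
    - [0.2, 1, 0, 0.4, -0.1, -1.3, 1]
    - [0.2, 1, 0, 0.4, -0.1, -1.3, 1]

```text
clock: 15.82
tool_pos: [0.5882, -0.222, 0.0998]
orientation: [-180.0, 3.9, 168.4]
force: [-3.5, 1.3, 6.0]
opening: 0.0118
```

The catch ramp is now touching the free edge, pushing −x and up. I release with a half opening so the finger backs stay clear of the catch, then go up.

Call:
carry_out:
  increments:
    - [0, 0, 0, 0, 0, 0, 0.5]
    - [0, 0, 0, 0, 0, 0, 0.5]
    - [0, 0, 0, 0, 0, 0, 0.5]
    - [0, 0, 0, 0, 0, 0, 0.5]
    - [0, 0, 0, 0, 0, 15, 0.5]
    - [0, 0, 0, 0, 0, 40, 0.5]
    - [0, 0, 0, -5, 1, 70, 0.5]
    - [0, 0, 0, -60, 12, 100, 0.5]
    - [0, 0, 0, -120, 24, 130, 0.5]
    - [0, 0, 0, -120, 24, 130, 0.5]

```text
clock: 17.08
tool_pos: [0.4666, -0.1976, 0.2335]
orientation: [180.0, 4.2, 168.4]
force: [1.0, -1.0, -0.0]
opening: 0.0439
```

```bash
python3 - <<'E'
from h import *
a=snap("side","s5.png");b=snap("top","t5.png")
o=ctrl.get_obs();print(o["clock"],o["tool_pos"],o["orientation"],o["force"],o["opening"])
c=lambda im,x,y,w,h:cv2.resize(im[y:y+h,x:x+w],(400,400),interpolation=cv2.INTER_CUBIC)
cv2.imwrite('pics/c5.png',np.hstack([c(b["pixels"],365,150,110,110),c(a["pixels"],285,290,125,110)]))
E
```

```text
17.175 [ 0.46824682 -0.1977234   0.23166904] [179.97895336   4.11438964 168.37032686] [ 0.36782647 -0.14524926 -0.15052506] 0.04395541933469703
```

View pics/c5.png

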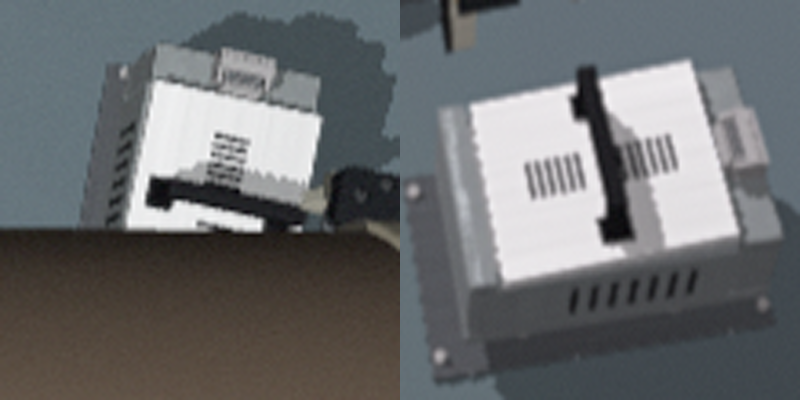

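The tongue is under the lip and the cover is almost flat. In the side crop its free edge is at (730,160) against the catch at (740,140), not yet under it. Now I close the fingers, level the tool, turn it 90°, and come over the free end.

Call:
carry_out:
  increments:
    - [0.4, 2, 0, 0, 0, 0, 1]
    - [0.8, 4, 0, 0, 0, 0, 1]
    - [0.8, 4, 0, 0, 0, 0, 1]
    - [0.8, 4, 0, 0, 0, 0, 1]

```text
clock: 17.68
tool_pos: [0.4684, -0.1978, 0.2287]
orientation: [-179.9, -0.2, 168.3]
force: [-0.4, -0.5, 0.4]
opening: 0.0095
```

Call:
carry_out:
  increments:
    - [0, 0, 10, 20, -4, 0, 1]
    - [0, 0, 20, 40, -8, 0, 1]
    - [0, 0, 30, 60, -12, 0, 1]
    - [0, 0, 40, 80, -16, 0, 1]
    - [0, 0, 50, 100, -20, 0, 1]
    - [0, 0, 60, 120, -24, 0, 1]
    - [0, 0, 70, 140, -28, -20, 1]
    - [0, 0, 80, 160, -32, -40, 1]
    - [0, 0, 90, 170, -34.5, -60, 1]
    - [0, 0, 90, 170, -34.5, -90, 1]
    - [0, 0, 90, 170, -34.5, -110, 1]
    - [0, 0, 90, 170, -34.5, -110, 1]
    - [0, 0, 90, 170, -34.5, -110, 1]

```text
clock: 19.3
tool_pos: [0.6387, -0.2325, 0.1204]
orientation: [-179.9, -0.2, -101.6]
force: [0.4, -0.5, -0.4]
opening: 0.0003
```

```bash
python3 - <<'E'
from h import *
a=snap("side","s6.png")
o=ctrl.get_obs();print(o["clock"],o["tool_pos"],o["orientation"],o["force"],o["opening"])
cv2.imwrite('pics/c6.png',cv2.resize(a["pixels"][270:400,270:420],None,fx=4,fy=4,interpolation=cv2.INTER_CUBIC))
E
```

```text
19.35 [ 0.6389023  -0.23243484  0.12078516] [-179.84827532   -0.20404791 -101.63212609] [-0.25231521  0.58240585  0.38795317] 0.000489414350700709
```

View pics/c6.png

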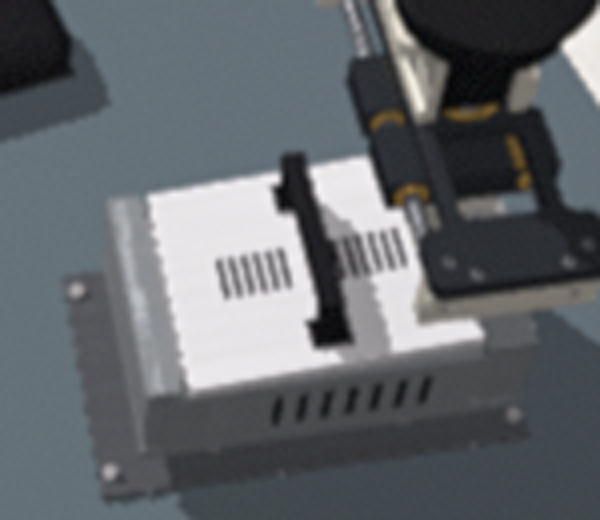

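The closed fingers are over the free end, short of the catch and clear of the handle. I press down step by step.

Call:
carry_out:
  increments:
    - [0, 0, 0, 0, 0, -12, 1]
    - [0, 0, 0, 0, 0, -20, 1]
    - [0, 0, 0, 0, 0, -22, 1]
    - [0, 0, 0, 0, 0, -24, 1]
    - [0, 0, 0, 0, 0, -24, 1]

```text
clock: 19.98
tool_pos: [0.638, -0.2323, 0.0962]
orientation: [-180.0, -0.2, -101.6]
force: [-3.3, 1.9, 4.9]
opening: 0.0003
```

Call:
carry_out:
  increments:
    - [0, 0, 0, 0, 0, -1, 1]
    - [0, 0, 0, 0, 0, -2, 1]
    - [0, 0, 0, 0, 0, -2, 1]

```text
clock: 20.35
tool_pos: [0.6387, -0.2324, 0.0939]
orientation: [-179.9, -0.2, -101.6]
force: [0.4, 0.8, 2.2]
opening: 0.0006
```

Call:
carry_out:
  increments:
    - [0, 0, 0, 0, 0, -1, 1]
    - [0, 0, 0, 0, 0, -2, 1]
    - [0, 0, 0, 0, 0, -2, 1]

```text
clock: 20.72
tool_pos: [0.6382, -0.2323, 0.0913]
orientation: [-180.0, -0.2, -101.6]
force: [0.4, -0.4, 1.3]
opening: 0.0
```

Call:
carry_out:
  increments:
    - [0, 0, 0, 0, 0, -1, 1]
    - [0, 0, 0, 0, 0, -2, 1]
    - [0, 0, 0, 0, 0, -2, 1]

```text
clock: 21.1
tool_pos: [0.6381, -0.2323, 0.0894]
orientation: [-180.0, -0.2, -101.6]
force: [1.0, -0.1, 1.2]
opening: 0.0008
```

Call:
carry_out:
  increments:
    - [0, 0, 0, 0, 0, -1, 1]
    - [0, 0, 0, 0, 0, -2, 1]
    - [0, 0, 0, 0, 0, -2, 1]

```text
clock: 21.48
tool_pos: [0.6374, -0.2321, 0.0869]
orientation: [180.0, -0.2, -101.7]
force: [-0.4, 0.5, -1.0]
opening: 0.0005
```

Call:
carry_out:
  increments:
    - [0, 0, 0, 0, 0, -0.5, 1]
    - [0, 0, 0, 0, 0, -1, 1]
    - [0, 0, 0, 0, 0, -1, 1]

```text
clock: 21.85
tool_pos: [0.6379, -0.2322, 0.0864]
orientation: [-180.0, -0.2, -101.6]
force: [-0.2, -0.3, -0.5]
opening: 0.0007
```

Call:
carry_out:
  increments:
    - [0, 0, 0, 0, 0, -0.5, 1]
    - [0, 0, 0, 0, 0, -1, 1]
    - [0, 0, 0, 0, 0, -1, 1]

```text
clock: 22.22
tool_pos: [0.6381, -0.2323, 0.0862]
orientation: [-179.9, -0.2, -101.6]
force: [-3.5, 0.9, 6.1]
opening: 0.0006
```

Call:
carry_out:
  increments:
    - [0, 0, 0, 0, 0, -0.5, 1]
    - [0, 0, 0, 0, 0, -1, 1]
    - [0, 0, 0, 0, 0, -1, 1]

```text
clock: 22.6
tool_pos: [0.6383, -0.2323, 0.0861]
orientation: [-179.9, -0.2, -101.6]
force: [-3.9, 1.8, 11.6]
opening: 0.0004
```

Call:
carry_out:
  increments:
    - [0, 0, 0, 0, 0, 3, 1]
    - [0, 0, 0, 0, 0, 20, 1]
    - [0, 0, 0, 0, 0, 60, 1]
    - [0, 0, 0, -40, 40, 110, 1]
    - [0, 0, 0, -80, 100, 120, 1]
    - [0, 0, 0, -120, 160, 120, 1]
    - [0, 0, 0, -120, 210, 120, 1]
    - [0, 0, 0, -120, 210, 120, 1]

```text
clock: 23.6
tool_pos: [0.5178, -0.0196, 0.2062]
orientation: [-179.8, -0.1, -101.5]
force: [-1.0, 0.5, -0.5]
opening: 0.0006
```

```bash
python3 - <<'E'
from h import *
from plan import *
a=snap("side","s7.png");b=snap("top","t7.png")
o=ctrl.get_obs();print(o["clock"],o["tool_pos"],o["force"],o["opening"])
Rz=Ro.from_euler('z',-11.6,degrees=True)
ims=[]
for p,x0,y0,w,h in((b,370,150,100,110),(a,285,290,125,110)):
    f=4;im=cv2.resize(p["pixels"][y0:y0+h,x0:x0+w],None,fx=f,fy=f,interpolation=cv2.INTER_CUBIC)
    ims.append(im)
cv2.imwrite('pics/c7.png',cv2.resize(np.hstack(ims),(800,391)))
for p,n in((a,'s'),(b,'t')):
    for l in("catch",): print(n,[(np.round(d["centre"],3),d["confidence"]) for d in ctrl.search_frame(p,l)])
E
```

```text
23.7 [ 0.51836205 -0.02080413  0.20566522] [ 0.51469152 -0.43548806  0.3085132 ] 0.0007389654392017021
s [(array([ 0.662, -0.239,  0.098]), 0.6)]
t []
```

View pics/c7.png

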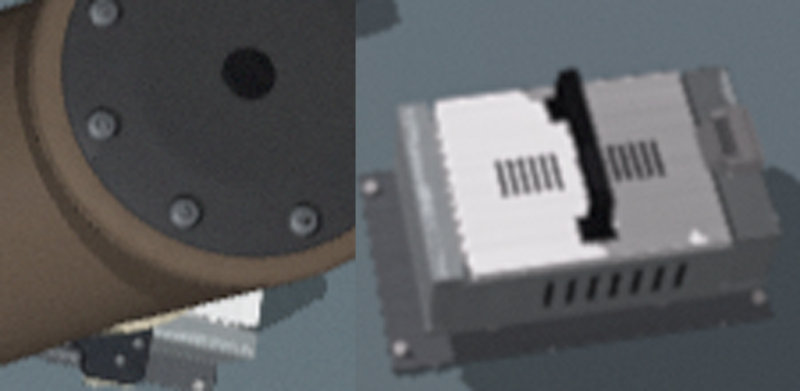

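The side view shows the cover flat, with the catch nose over its free edge at (712,140). The arm shadows that area, so I move it away and compare the catch with the first picture.

Call:
carry_out:
  increments:
    - [0, 0, 0, 0, 60, 0, 1]
    - [0, 0, 0, 0, 120, 0, 1]
    - [0, 0, 0, 0, 180, 0, 1]
    - [0, 0, 0, 0, 240, 0, 1]
    - [0, 0, 0, 0, 300, 0, 1]
    - [0, 0, 0, 0, 300, 0, 1]
    - [0, 0, 0, 0, 300, 0, 1]

```text
clock: 24.68
tool_pos: [0.5187, 0.2769, 0.2037]
orientation: [180.0, -0.3, -101.7]
force: [-0.2, -0.6, -0.6]
opening: 0.0003
```

```bash
python3 - <<'E'
from h import *
a=snap("side","s8.png");b=snap("top","t8.png")
o=ctrl.get_obs();print(o["clock"],o["tool_pos"],o["force"])
from plan import *
Rz=Ro.from_euler('z',-11.6,degrees=True)
def W(c): return U+Rz.apply(c)
# predicted cover top corners if shut (origin unit x ~ 1..2, top .0857) 
dx=.0045
for x in(-.0695,.0695):
  print('pred shut',[np.round(proj(a,W([-.0022+dx+x,y,.0855]))[0],1) for y in(.053,-.053)],[np.round(proj(b,W([-.0022+dx+x,y,.0855]))[0],1) for y in(.053,-.053)])
S=[cv2.imread(f'pics/{n}.png') for n in('s0','s5','s8')];T=[cv2.imread(f'pics/{n}.png') for n in('t0','t5','t8')]
c=lambda im,x,y,w,h:cv2.resize(im[y:y+h,x:x+w],(266,290),interpolation=cv2.INTER_CUBIC)
cv2.imwrite('pics/c8.png',np.vstack([np.hstack([c(i,365,300,44,48) for i in S]),np.hstack([c(i,405,155,52,56) for i in T])]))
g=lambda im:cv2.cvtColor(im,cv2.COLOR_BGR2GRAY)
for nm,L,(x,y,w,h) in(("catch side",S,(384,318,20,18)),("catch top",T,(424,160,16,16))):
  for i in(1,2):
    t=g(L[0])[y:y+h,x:x+w];r=cv2.matchTemplate(g(L[i])[y-5:y+h+5,x-5:x+w+5],t,cv2.TM_CCOEFF_NORMED);m=cv2.minMaxLoc(r);print(nm,i,m[1],np.array(m[3])-5)
for l,s in(("mouse",b),("screwdriver",b),("parts_tray",b),("cover",b)): print(l,[(np.round(d["centre"],3),round(d["confidence"],2)) for d in ctrl.search_frame(s,l)])
E
```

```text
24.775 [0.51865211 0.27623104 0.20424716] [ 0.07212615 -0.54736084  0.57372129]
pred shut [array([307.3, 319.1]), array([318.1, 368.2])] [array([396. , 230.6]), array([442.6, 241. ])]
pred shut [array([375.5, 310.3]), array([391. , 357.9])] [array([406.2, 172. ]), array([451.7, 181.9])]
catch side 1 0.9517843723297119 [0 0]
catch side 2 0.7990901470184326 [1 0]
catch top 1 0.9580073952674866 [0 0]
catch top 2 0.7595198154449463 [0 0]
mouse [(array([0.491, 0.005, 0.031]), 0.78)]
screwdriver [(array([ 0.794, -0.001,  0.023]), 0.74)]
parts_tray []
cover [(array([0.397, 0.34 , 0.003]), 0.91), (array([ 0.585, -0.216,  0.088]), 0.69)]
```

View pics/c8.png

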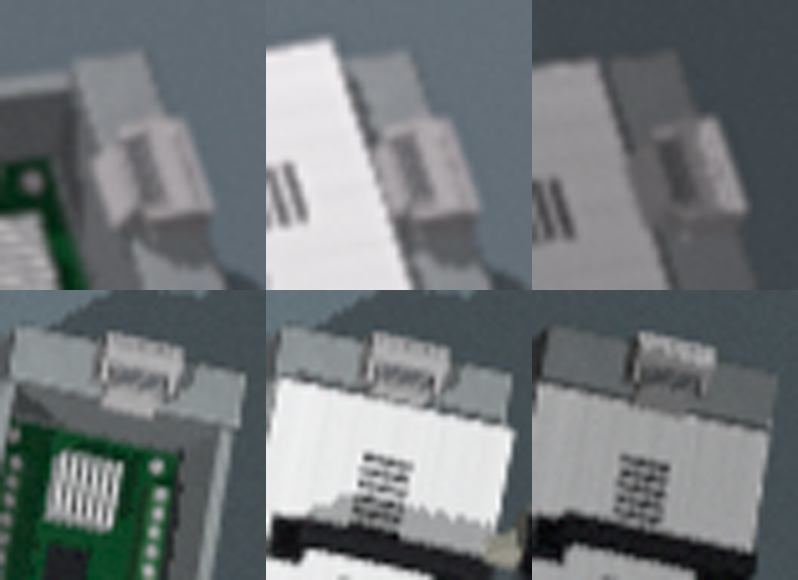

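In the right column (now), the cover's far corner is at side pixel (376,310), against (375.5,310.3) predicted for shut. The catch is back at its "out" position, and its nose tab lies over the plate in both views; in the middle column, before pressing, the plate hid it. Mouse and screwdriver are where they were. Handing in.

```bash
python3 -c "
from h import *
b=cv2.imread('pics/t0.png');c=cv2.imread('pics/t8.png')
for n,(x,y,w,h) in dict(mouse=(305,222,32,50),driver=(272,120,78,18),tray=(100,188,60,48),small=(150,265,58,42)).items():
    t=b[y:y+h,x:x+w];r=cv2.minMaxLoc(cv2.matchTemplate(c[y-4:y+h+4,x-4:x+w+4],t,cv2.TM_CCOEFF_NORMED));print(n,r[1],np.array(r[3])-4)
print(ctrl.close_job())"
```

```text
mouse 0.9498850107192993 [0 0]
driver 0.9992963671684265 [0 0]
tray 0.181719571352005 [4 1]
small 0.9023092985153198 [0 0]
the job is handed in; nothing more can be done
None
```

The larger cover is back on the control unit and shut, and I handed the job in at about 25 s of the 67 s allowed. I put the tongue in at 15°, pushed it to the back wall (about 5 N), and lowered the cover until the catch ramp touched its edge. Then I let go and pressed the free end down with closed fingers. The highest force I read was 11.6 N, in a final push after the cover had already seated.

**Cover shut:** The free-edge corner was within about 1 px of where it should be when shut. The catch was back at "out", with its nose over the plate in both views.

**Bystanders:** The mouse, screwdriver and small cover had not moved between the first and last pictures. I could not confirm the tray in the last top picture: it was not detected and its picture match failed, probably because the arm was in the way. The arm did not go near it.

**Chassis height:** The camera put it about 3.7 mm above nominal. Feeling the ledge gave about 2 mm, and the final press gave about 4 mm. I worked from the contacts I felt.

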